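Fetch the pastel basket from the brush keeper

ROBOT

A 6-joint arm with a two-finger parallel gripper is mounted at the origin on the work surface. World frame = base frame: x ahead of the robot, y to its left, z up, the work surface at z = 0. Lengths are in m, angles in rad, forces in N, time in s.
With the tool pointing down it reaches from about 0.3 to 0.775 m from the base axis. Payload 14.6 kg.
Tool frame: the origin (TCP) lies at the very end of the fingers, on their centre line; the grasp point (between the pads) lies 19 mm behind it; z points along the fingers, y is the line along which they close (so a half turn about z gives the same grasp; the last joint's range is limited). The gripper opens to 85 mm and grips with 20 to 120 N. Pads are 22 mm wide; open, the fingers measure 114 mm over their backs; the gripper's body (76 mm by 85 mm) begins 54 mm behind the grasp point. The pads swing forward as they close: fully open they stand 13 mm farther back than shut.
Start: joints at [-1.293, 0.3, 1.521, -0, 1.321, -0.067], TCP at [0.186, -0.518, 0.231] pointing down, gripper open.
Joint ranges: [-3.03, 3.03], [-0.79, 2.21], [0.23, 2.52], [-1.04, 4.18], [0, 3.07], [-2.55, 2.55]. Speed limits (rad/s): [2.22, 2.22, 2.57, 3.14, 3.14, 3.14].

INTERFACE

Orientations are given as a unit quaternion [x, y, z, w].
In Python, from workcell import arm gives the robot as it stands.
- The arm moves only by the tool carry_out, never from a script. Its argument "motion" is a list of rows, each a list of 3 entries, a list of its own where there are three numbers: the shift along the tool's x, y, z normalised to -1 to 1, where 1 is 2.5 cm, then the turn, a rotation vector about the tool's x, y, z normalised to -1 to 1, where 1 is 8 degrees, then the closure, from -1 (fully open) to 1 (shut). In form: [[[tx, ty, tz], [rx, ry, rz], claw], ...]. A call has 1 to 20 rows; each row shifts and turns the commanded pose from where the row before left it, along the tool's axes as they then stand; what a row does not reach is not made up. A row lasts 1/8 s, in which the tool goes at most 62.5 mm and 10.7 degrees, less where a joint would pass 70% of its speed; a pose out of reach is approached as far as the arm can. A call with a number of a shift or a turn outside -1 to 1 is refused whole. A call with a gripper value outside its range is refused whole. The fingers move at their own pace and stop on an object; "squeeze" is the grip in N (left out, the last holds). Time passes only in rows, so rows that do not move let the fingers close. It gives the time, the measured TCP pose, the force, the opening and the grip force at its end, in the units of the state.
- arm.sense(): the state, without advancing time (a new reading comes with each control period).
- arm.capture(name): name is "scene" or "side" or "wrist"; returns a dict with "color" (384x512x3 uint8, blue, green, red), "depth" (384x512 float32, m along the optical axis (not along the pixel's ray), 0 where there is no reading), "fx", "fy", "cx", "cy" (pixels), "D" ([k1, k2, p1, p2, k3] as OpenCV has them; the pictures are not rectified), "position" and "orientation" of the camera in the world. Camera axes: x right, y down, z forward; pixel columns grow to the right and rows downward; lengths in m; the calibration is good to about 2 mm. A picture is of the moment at which its call begins.
- arm.finish_job(): hands the job in; it is judged then, once.
Trained networks look in the newest picture that a camera, given by its name, has taken for a name from the list of things; names that differ only in an ending like _2 or _b are one class to them, and where a whole thing is asked for, a point or a joint stands for the part that bears it (a point fixed in the world has none). Each returns a list of dicts, best first, with "p" (0 to 1); they miss things now and then, are a little off and sometimes report something else, mostly with a low value. They report only what shows in the picture. A call takes as long as a camera call. They do not tell look-alikes from the thing itself.
- arm.look_for(thing, camera): "at" ([x, y, z] in m, in world coordinates, good to about 4 mm: the middle of the surface that is visible of it).
- arm.mark_of(thing, camera): "at" ([x, y, z] in m, in world coordinates, good to about 4 mm: a listed point, or the origin of a listed thing).
The state is a dict: "t": time; "joint_positions": joint angles; "qvel": joint speeds; "joint_efforts": joint torques, N m; "eef_pos": TCP position; "orientation": TCP orientation; "ft_force": force on the tool from outside, world axes, zero at the start; "torque": the same for the moment, N m; "finger_gap": finger opening in m; "grip_force": force on a finger pad.
Only numpy, scipy, OpenCV 4.12 (cv2) and the standard library are available. Lean on these libraries where they do the work, as an engineer would, in place of code of your own. Each camera call takes 0.05 s, during which the arm holds its last target. There are 200 camera calls.

TASK

Open the green brush keeper fully by turning its smooth red ball knob anticlockwise to the stop (do not push on the shutter itself). Then take the orange-handled hook rod from its fork stand, use it to lift the brass pastel basket out of the keeper by its bail, set the basket down upright, without dropping it, well inside the white tray, unhook it, and hang the rod back in the fork stand. Leave the shutter fully open and the other things on the table where they are.

Things in the scene. Friction and masses are not known exactly. Their poses are not given: they have to be found in the camera images.
- knob (a joint): turn of the ball knob, rad: 0 = shutter shut, 1.4 = stop, shutter fully open; starts between 0 and 0.2. Grows anticlockwise as seen looking onto the ball from outside along its axis. Each rad slides the shutter 75 mm toward the keeper's +x (away from the robot). It stays where it is left; takes about 0.2 N m to turn
- ball (a point): centre of the polished dark-red ball knob, 48 mm diameter, white marks, 124 mm above the table. Its turning axis (point z, pointing outward) leans 35 degrees from vertical toward the keeper's -x (the robot). Slippery (friction 0.3): grip across its centre, tool along the axis, about 60 N. A 16 mm stem leads to a sloping face 47 mm below the centre. The deep box's wall is 87 mm off, on keeper +y
- mouth (a point): centre of the open mouth of the keeper's deep green box, rim height 150 mm; this point's x and y axes are the keeper's. Inside: 100 mm along x, 64 mm along y, 145 mm deep, too narrow for a hand. Along its two y sides run shutter guides with tops at 162 mm height
- basket_center (a point): centre of the brass basket's cup, 15 mm above its underside. Cup 56 x 36 x 30 mm (basket x, y, z), ears near the rim reach 54 mm across y; by them it hangs on two ledges inside the keeper, lengthwise along keeper x within 0.06 rad, underside 8 mm above the table. About 110 g, loose. The point's axes are the basket's
- bail (a point): middle of the basket's bail: a fixed upright wire arch, its straight 33 mm top bar running along the basket's y, wire 6 mm thick; this point is the bar's centre, 73 mm above the basket's underside; 40 mm of free height between the cup's rim and the underside of the bar
- hook_grip (a point): centre of the hook rod's orange grip: 32 mm long (rod x), 22 mm wide (y, grip across this), 40 mm high. Below it a black 38 x 38 x 6 mm flange, underside 26 mm under this point, hangs on the fork. Upright, 90 g; the point's axes are the rod's. A 7 mm stem goes straight down from here to a hook in the rod's xz plane: a level foot toward rod +x, then an upturned tip 23 mm from the stem's middle line
- hook_seat (a point): middle of the hook's foot (centre of its 7 mm wire), 132 mm below hook_grip and 11.5 mm along rod +x from the stem's middle line; the tip's end reaches 19.5 mm above this point, the inside gap between stem and tip is 16 mm
- fork (a point): middle of the fork stand (dark wood, fixed), on top of its two level prongs, 130 mm above the table. The prongs run along this point's x for 95 mm, 18 mm apart, joined at +x by an upright board. The rod hangs with its stem between them (at the start 5 mm to -x of this point), flange on top, hook toward the stand's +x. Stem and hook pass straight up or down through the gap
- tray_floor (a point): centre of the inner floor of the white tray, 4 mm above the table; 132 x 132 mm inside, rim 12 mm above the table; fixed
- palette: white paint palette 90 x 170 x 16 mm, loose, leave alone; origin under its centre
- ink: amber jar 48 mm diameter, 60 mm high, loose, leave alone; origin under its centre
- medium: green jar 52 mm diameter, 75 mm high, loose, leave alone; origin under its centre
- sponge: yellow sponge block 70 x 50 x 30 mm, loose, leave alone; origin under its centre
- brushes: blue pot with brushes, 80 mm diameter, 205 mm high, loose, leave alone; origin under its centre
- mug: white mug 80 mm diameter, 90 mm high, loose, leave alone; origin under its centre
- shutter: the clear shutter plate with an orange front edge, 110 x 66 x 4 mm, above the mouth; origin at its centre, 153 mm above the table; slides toward keeper +x between its guides
There are look-alikes about, which are no part of the job. There is more than one size of the part that bears tray_floor; the job needs the smaller. What is shaped like the part that bears hook_grip but blue is not meant.

How it is judged:
By the outcome, as a careful person would: the job done as asked, in the order asked, and still so for the second after the job is handed in, with the robot touching nothing.
It also fails if it takes over 72 s, if anything falls off the work surface, if the arm or the gripper's body presses on something with over 40 N, if the wrist force passes 120 N, or if a joint passes its speed limit or range.

## Working session

There is one attempt and no reset: what is moved stays moved. The work goes in short steps, Python scripts to look and compute and a tool call to move; the robot and the scene stay as the last step left them, time stands still between calls to the robot, and variables do not carry over. Pictures are saved under pics/ and viewed, at most 10 in all, crops included, and the job is handed in when it is done.

Besides the shell and the picture viewer there is one more tool, called after "Request:" as name([rows], argument=value, ...), one row to a line, values as JSON. carry_out: Moves the arm, as the interface text tells. Scaled input: -1 to 1 covers 2.5 cm each way for a shift and 8 degrees each way for a turn. Its arguments: {"type":"object","properties":{"motion":{"type":"array","items":{"type":"array"}},"squeeze":{"type":"number"}},"required":["motion"]}

```bash
ls; mkdir -p pics
cat > h.py <<'E'
import numpy as np,cv2
from scipy.spatial.transform import Rotation as R
from workcell import arm
def cap(n,f=None):
    c=arm.capture(n)
    if f: cv2.imwrite('pics/'+f,c['color'])
    return c
def world(c,u,v,d=None):
    K=np.array([[c['fx'],0,c['cx']],[0,c['fy'],c['cy']],[0,0,1]])
    D=np.array(c['D'],float)
    p=cv2.undistortPoints(np.array([[[u,v]]],float),K,D)[0,0]
    if d is None: d=float(c['depth'][int(round(v)),int(round(u))])
    return np.array(c['position'])+R.from_quat(c['orientation']).apply([p[0]*d,p[1]*d,d])
def pix(c,P):
    K=np.array([[c['fx'],0,c['cx']],[0,c['fy'],c['cy']],[0,0,1]])
    q=R.from_quat(c['orientation']).inv().apply(np.array(P)-np.array(c['position']))
    return cv2.projectPoints(q.reshape(1,1,3),np.zeros(3),np.zeros(3),K,np.array(c['D'],float))[0].ravel()
E
python3 - <<'E'
from h import *
a=cap('scene','s1.png');b=cap('side','d1.png')
cv2.imwrite('pics/both.png',cv2.resize(np.hstack([a['color'],b['color']]),(800,300)))
for c in ('scene','side'):
    for t in ['ball','mouth','basket_center','bail','hook_grip','hook_seat','fork','tray_floor','palette','ink','medium','sponge','brushes','mug','shutter']:
        print(c,t,[(np.round(m['at'],3).tolist(),round(m['p'],2)) for m in arm.mark_of(t,c)])
print({k:np.round(v,3) for k,v in arm.sense().items()})
E
```

```text
pics
scene ball [([0.625, -0.032, 0.124], 0.79)]
scene mouth [([0.627, 0.096, 0.149], 0.67), ([0.432, 0.294, 0.002], 0.31)]
scene basket_center []
scene bail [([0.621, -0.028, 0.123], 0.24)]
scene hook_grip [([0.448, -0.272, 0.15], 0.59), ([0.282, -0.236, 0.02], 0.52)]
scene hook_seat [([0.455, -0.275, 0.021], 0.69), ([0.256, -0.363, 0.007], 0.64), ([0.622, -0.032, 0.123], 0.56)]
scene fork [([0.45, -0.277, 0.133], 0.6)]
scene tray_floor [([0.431, 0.294, 0.001], 0.75), ([0.172, 0.341, 0.008], 0.69)]
scene palette [([0.413, 0.012, -0.007], 0.67)]
scene ink [([0.606, 0.336, 0.003], 0.58)]
scene medium [([0.598, -0.326, 0.001], 0.93)]
scene sponge [([0.667, 0.462, 0.002], 0.81)]
scene brushes [([0.704, 0.307, 0.003], 0.76)]
scene mug [([0.704, -0.318, -0.001], 0.94)]
scene shutter [([0.636, 0.098, 0.153], 0.6), ([0.623, -0.034, 0.122], 0.15)]
side ball [([0.625, -0.032, 0.12], 0.5)]
side mouth [([0.624, 0.1, 0.15], 0.97), ([0.431, 0.297, 0.006], 0.52)]
side basket_center []
side bail []
side hook_grip [([0.443, -0.281, 0.161], 0.64)]
side hook_seat [([0.453, -0.277, 0.021], 0.76), ([0.4
[... 400 characters left out ...]
01], 0.47), ([0.451, -0.271, 0.133], 0.21)]
side brushes []
side mug [([0.704, -0.319, 0.003], 0.83)]
side shutter [([0.639, 0.096, 0.157], 0.85), ([0.703, 0.302, 0.002], 0.46)]
{'t': np.float64(1.6), 'joint_positions': array([-1.293,  0.3  ,  1.521,  0.   ,  1.321, -0.067]), 'qvel': array([-0.001,  0.   ,  0.001,  0.   , -0.   , -0.   ]), 'joint_efforts': array([ 1.0000e-03, -5.4335e+01, -3.6198e+01,  0.0000e+00,  1.0000e-03,
       -0.0000e+00]), 'eef_pos': array([ 0.186, -0.518,  0.231]), 'orientation': array([0.985, 0.172, 0.   , 0.   ]), 'ft_force': array([-0.296, -0.612, -0.914]), 'torque': array([-0.021,  0.037,  0.006]), 'grip_force': np.float64(0.0), 'finger_gap': np.float64(0.085)}
```

View pics/s1.png

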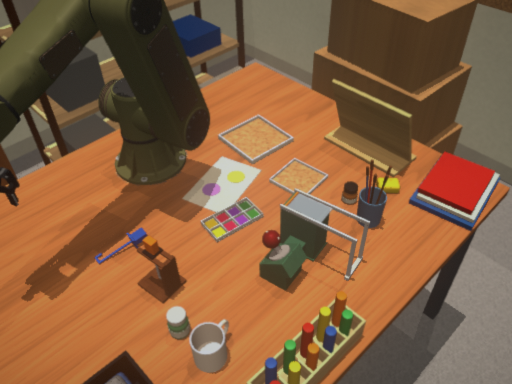

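View pics/d1.png

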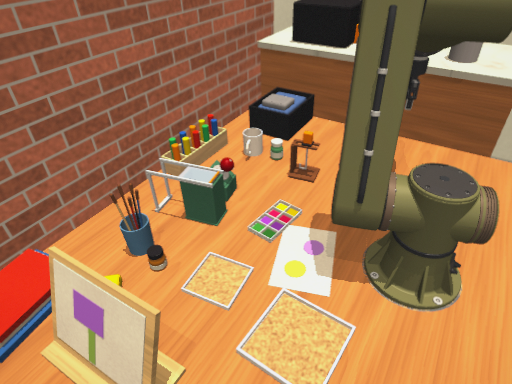

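```bash
cat >> h.py <<'E'
def cloud(c):
    d=c['depth'];v,u=np.nonzero(d>0)
    K=np.array([[c['fx'],0,c['cx']],[0,c['fy'],c['cy']],[0,0,1]])
    p=cv2.undistortPoints(np.stack([u,v],-1).astype(float)[:,None],K,np.array(c['D'],float))[:,0]
    z=d[v,u]; P=np.c_[p*z[:,None],z]
    return np.array(c['position'])+R.from_quat(c['orientation']).apply(P), c['color'][v,u].astype(int)
def sel(P,lo,hi): return np.all((P>lo)&(P<hi),1)
def fitball(P,C,c0,r=.024):
    from scipy.optimize import least_squares
    b,g,rr=C.T
    m=(np.linalg.norm(P-c0,axis=1)<.04)&(rr>1.8*np.maximum(b,g))
    f=least_squares(lambda c:np.linalg.norm(P[m]-c,axis=1)-r,c0,loss='soft_l1',f_scale=.002)
    return f.x,m.sum()
E
python3 - <<'E'
from h import *
for n in ('scene','side'):
    c=cap(n);P,C=cloud(c)
    m=sel(P,[.5,0,.157],[.9,.2,.168]); Q=P[m]
    print(n,m.sum(),'guides', cv2.minAreaRect(Q[:,:2].astype(np.float32)*1000))
    m=sel(P,[.38,-.35,.12],[.52,-.2,.24])
    Q=P[m];CC=C[m]
    org=(CC[:,2]>150)&(CC[:,0]<80)&(CC[:,1]<150)
    print('fork all',m.sum(),cv2.minAreaRect(Q[~org][:,:2].astype(np.float32)*1000), 'z',Q[:,2].max())
    print('orange',org.sum(),Q[org].mean(0),Q[org].max(0),Q[org].min(0),cv2.minAreaRect(Q[org][:,:2].astype(np.float32)*1000))
    hi=Q[~org&(Q[:,2]>.14)];print('board?',len(hi),hi.mean(0) if len(hi) else 0)
    print('ball',fitball(P,C,np.array([.625,-.032,.122])))
E
```

```text
scene 613 guides ((685.80419921875, 106.38488006591797), (224.83917236328125, 84.73318481445312), 11.06570816040039)
fork all 532 ((458.11676025390625, -275.44171142578125), (96.31875610351562, 48.508819580078125), 9.33598518371582) z 0.179171218551461
orange 90 [ 0.45369878 -0.27539929  0.17069557] [ 0.49528764 -0.25296497  0.17917122] [ 0.43325781 -0.28629615  0.12496045] ((463.686767578125, -270.61279296875), (59.759212493896484, 25.941482543945312), 16.19636344909668)
board? 111 [ 0.45912227 -0.27900809  0.15557235]
ball (array([ 0.62672599, -0.03049625,  0.12352014]), np.int64(232))
side 385 guides ((680.7686767578125, 105.60299682617188), (223.46340942382812, 85.27156066894531), 10.540651321411133)
fork all 289 ((451.22540283203125, -269.6547546386719), (90.76583862304688, 40.72569274902344), 10.155229568481445) z 0.17963054146813928
orange 133 [ 0.44929834 -0.26881088  0.14996031] [ 0.50078398 -0.24669477  0.17740453] [ 0.40756305 -0.29820131  0.12036764] ((455.824951171875, -275.5224304199219), (92.88047790527344, 42.761077880859375), 9.6023588180542)
board? 29 [ 0.44539201 -0.27290498  0.16970002]
ball (array([ 0.62514501, -0.03183068,  0.12442018]), np.int64(149))
```

```bash
cat >> h.py <<'E'
from scipy.spatial.transform import Slerp
yaw=np.radians(10.8); KR=R.from_euler('z',yaw)
BALL=np.array([.626,-.031,.124]); AX=KR.apply([-np.sin(np.radians(35)),0,np.cos(np.radians(35))])
def Rball(a):
    z=-AX; y=KR.apply([np.cos(np.radians(35)),0,np.sin(np.radians(35))]); x=np.cross(y,z)
    return R.from_matrix(np.c_[x,y,z])*R.from_euler('z',a,degrees=True)
def Rdown(az): # tool x azimuth deg
    a=np.radians(az);x=[np.cos(a),np.sin(a),0];z=[0,0,-1]
    return R.from_matrix(np.c_[x,np.cross(z,x),z])
def now():
    s=arm.sense();return np.array(s['eef_pos']),R.from_quat(s['orientation']),s
def plan(wps):  # wps: (pos,R,n)
    p,r,_=now()
    for P,Q,n in wps:
        P=np.array(P);sl=Slerp([0,1],R.concatenate([r,Q]));p0=p;r0=r;out=[]
        for k in range(1,n+1):
            pk=p0+(P-p0)*k/n;rk=sl(k/n)
            out.append([np.round(r.inv().apply(pk-p)/.025,2).tolist(),np.round(np.degrees((r.inv()*rk).as_rotvec())/8,2).tolist()])
            p,r=pk,rk
        # compress when equal
        i=0
        while i<n:
            j=i
            while j+1<n and out[j+1]==out[i]: j+=1
            print(j-i+1,'x',out[i]); i=j+1
    print('end')
def st():
    p,r,s=now();print('t',round(float(s['t']),2),'p',p.round(4),'q',np.round(s['orientation'],3),'j',np.round(s['joint_positions'],2),'F',np.round(s['ft_force'],1),'T',np.round(s['torque'],2),'gap',s['finger_gap'],'grip',s['grip_force'])
E
python3 - <<'E'
from h import *
st()
p,r,_=now()
plan([((.33,-.22,.33),Rball(45),16),(BALL+AX*.10,Rball(45),10)])
E
```

```text
t 1.7 p [ 0.1859 -0.5176  0.2312] q [ 0.985  0.172 -0.    -0.   ] j [-1.29  0.3   1.52 -0.    1.32 -0.07] F [0.1 0.3 1.1] T [ 0.   -0.02  0.  ] gap 0.0856750766965879 grip 0.0
1 x [[0.59, -0.58, -0.25], [-0.13, 0.25, -0.27]]
1 x [[0.62, -0.55, -0.24], [-0.13, 0.25, -0.27]]
1 x [[0.65, -0.52, -0.22], [-0.13, 0.25, -0.27]]
1 x [[0.68, -0.49, -0.21], [-0.13, 0.25, -0.27]]
1 x [[0.7, -0.46, -0.19], [-0.13, 0.25, -0.27]]
1 x [[0.72, -0.43, -0.18], [-0.13, 0.25, -0.27]]
1 x [[0.75, -0.4, -0.16], [-0.13, 0.25, -0.27]]
1 x [[0.77, -0.37, -0.14], [-0.13, 0.25, -0.27]]
1 x [[0.78, -0.34, -0.12], [-0.13, 0.25, -0.27]]
1 x [[0.8, -0.31, -0.1], [-0.13, 0.25, -0.27]]
1 x [[0.81, -0.28, -0.07], [-0.13, 0.25, -0.27]]
1 x [[0.83, -0.24, -0.05], [-0.13, 0.25, -0.27]]
1 x [[0.84, -0.21, -0.03], [-0.13, 0.25, -0.27]]
1 x [[0.84, -0.18, -0.0], [-0.13, 0.25, -0.27]]
1 x [[0.85, -0.15, 0.03], [-0.13, 0.25, -0.27]]
1 x [[0.85, -0.11, 0.05], [-0.13, 0.25, -0.27]]
10 x [[0.79, 0.05, 1.02], [0.0, 0.0, 0.0]]
end
```

Request:
carry_out([
  [[0.6,-0.58,-0.25],[-0.13,0.25,-0.27],-1],
  [[0.62,-0.55,-0.24],[-0.13,0.25,-0.27],-1],
  [[0.65,-0.52,-0.22],[-0.13,0.25,-0.27],-1],
  [[0.68,-0.5,-0.2],[-0.13,0.25,-0.27],-1],
  [[0.7,-0.46,-0.2],[-0.13,0.25,-0.27],-1],
  [[0.72,-0.43,-0.18],[-0.13,0.25,-0.27],-1],
  [[0.75,-0.4,-0.16],[-0.13,0.25,-0.27],-1],
  [[0.77,-0.37,-0.14],[-0.13,0.25,-0.27],-1],
  [[0.78,-0.34,-0.12],[-0.13,0.25,-0.27],-1],
  [[0.8,-0.3,-0.1],[-0.13,0.25,-0.27],-1],
  [[0.8,-0.28,-0.07],[-0.13,0.25,-0.27],-1],
  [[0.83,-0.24,-0.05],[-0.13,0.25,-0.27],-1],
  [[0.84,-0.2,-0.03],[-0.13,0.25,-0.27],-1],
  [[0.84,-0.18,0],[-0.13,0.25,-0.27],-1],
  [[0.85,-0.15,0.03],[-0.13,0.25,-0.27],-1],
  [[0.85,-0.11,0.05],[-0.13,0.25,-0.27],-1],
])

```text
t: 3.7
eef_pos: [0.3315, -0.2197, 0.3307]
orientation: [0.842, 0.444, 0.292, 0.093]
ft_force: [0.4, 0.4, 1.2]
finger_gap: 0.0856
grip_force: 0.0
```

Request:
carry_out([
  [[0.72,0.05,0.93],[0,0,0],-1],
  [[0.72,0.05,0.93],[0,0,0],-1],
  [[0.72,0.05,0.93],[0,0,0],-1],
  [[0.72,0.05,0.93],[0,0,0],-1],
  [[0.72,0.05,0.93],[0,0,0],-1],
  [[0.72,0.05,0.93],[0,0,0],-1],
  [[0.72,0.05,0.93],[0,0,0],-1],
  [[0.72,0.05,0.93],[0,0,0],-1],
  [[0.72,0.05,0.93],[0,0,0],-1],
  [[0.72,0.05,0.93],[0,0,0],-1],
  [[0.72,0.05,0.93],[0,0,0],-1],
  [[0,0,0],[0,0,0],-1],
])

```text
t: 5.2
eef_pos: [0.5737, -0.0425, 0.2076]
orientation: [0.843, 0.444, 0.29, 0.091]
ft_force: [-1.2, -0.8, -0.4]
finger_gap: 0.0854
grip_force: 0.0
```

Run:
```python
from h import *
st()
c=cap('wrist','w1.png');P,C=cloud(c)
print(fitball(P,C,BALL))
p,r,_=now();print('err rel', (r.inv()*Rball(45)).as_rotvec(), r.inv().apply(BALL-p))
for t in('mouth','shutter'):print(arm.mark_of(t,'wrist'))
Q=P[sel(P,[.5,0,.157],[.9,.2,.168])];print(len(Q),cv2.minAreaRect(Q[:,:2].astype(np.float32)*1000) if len(Q) else 0)
```

```text
t 5.2 p [ 0.5737 -0.0425  0.2076] q [0.843 0.444 0.29  0.091] j [-0.24  0.13  1.9   0.44  0.58  0.05] F [-1.2 -0.8 -0.4] T [-0.08  0.28  0.06] gap 0.0854403851415306 grip 0.0
(array([ 0.62417635, -0.03157978,  0.12466018]), np.int64(1896))
err rel [ 0.00928304 -0.00232661 -0.00229461] [-0.00162381 -0.00525583  0.09986022]
[{'at': [0.6268, 0.0945, 0.1525], 'p': 0.88}]
[{'at': [0.634, 0.1005, 0.1521], 'p': 0.73}]
4759 ((680.8374633789062, 105.73873138427734), (225.84381103515625, 79.73548126220703), 11.122036933898926)
```

View pics/w1.png

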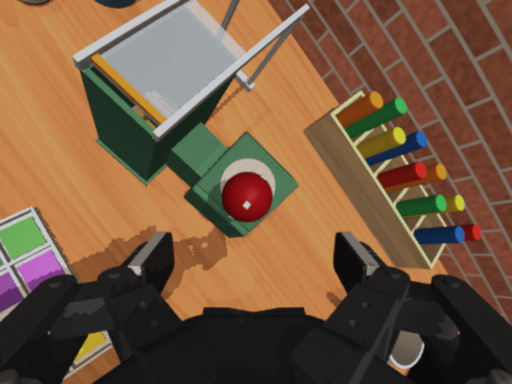

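Request:
carry_out([
  [[-0.1,-0.2,0.2],[0.07,-0.02,0],-1],
  [[0,0,0.68],[0,0,0],-1],
  [[0,0,0.8],[0,0,0],-1],
  [[0,0,0.8],[0,0,0],-1],
  [[0,0,0.8],[0,0,0],-1],
  [[0,0,0.8],[0,0,0],-1],
  [[0,0,0.5],[0,0,0],-1],
  [[0,0,0.25],[0,0,0],-1],
  [[0,0,0],[0,0,0],-1],
  [[0,0,0],[0,0,0],0.5],
  [[0,0,0],[0,0,0],0.5],
  [[0,0,0],[0,0,0],0.5],
  [[0,0,0],[0,0,0],0.5],
  [[0,0,0],[0,0,0],0.5],
], squeeze=60)

```text
t: 7.1
eef_pos: [0.6358, -0.0296, 0.1063]
orientation: [0.844, 0.445, 0.287, 0.087]
ft_force: [-15.6, 5.3, 6.5]
finger_gap: 0.0457
grip_force: 59.2
```

Run:
```python
from h import *
st()
p,r,_=now();print(r.inv().apply(np.array([.6245,-.0316,.1245])-p))
```

```text
t 7.1 p [ 0.6358 -0.0296  0.1063] q [0.844 0.445 0.287 0.087] j [-0.18  0.41  1.81  0.56  0.4  -0.05] F [-15.6   5.3   6.5] T [0.54 1.39 0.58] gap 0.04571067179708015 grip 59.17426943778992
[ 0.00087421  0.00058041 -0.02146866]
```

Request:
carry_out([
  [[0,0,0],[0,0,-0.4],0.5],
  [[0,0,0],[0,0,-0.7],0.5],
  [[0,0,0],[0,0,-0.7],0.5],
  [[0,0,0],[0,0,-0.7],0.5],
  [[0,0,0],[0,0,-0.7],0.5],
  [[0,0,0],[0,0,0],0.5],
])

```text
t: 7.85
eef_pos: [0.6359, -0.0297, 0.1064]
orientation: [0.724, 0.622, 0.26, 0.149]
ft_force: [-14.2, 4.6, 6.7]
finger_gap: 0.0462
grip_force: 59.2
```

Run:
```python
from h import *
st()
p,r,_=now();print(r.inv().apply(np.array([.6245,-.0316,.1245])-p))
cap('scene');cap('side')
for n in('scene','side'):print([(m['at'],m['p']) for m in arm.mark_of('shutter',n)])
```

```text
t 7.85 p [ 0.6359 -0.0297  0.1064] q [0.724 0.622 0.26  0.149] j [-0.18  0.41  1.81  0.56  0.4  -0.5 ] F [-14.2   4.6   6.7] T [0.52 1.   0.71] gap 0.04621952953524465 grip 59.20860707759857
[ 0.00057004  0.00070298 -0.02144135]
[([0.6711, 0.1059, 0.1534], 0.71)]
[]
```

Request:
carry_out([
  [[0,0,0],[0,0,-0.7],0.5],
  [[0,0,0],[0,0,-0.7],0.5],
  [[0,0,0],[0,0,-0.7],0.5],
  [[0,0,0],[0,0,-0.7],0.5],
  [[0,0,0],[0,0,-0.7],0.5],
  [[0,0,0],[0,0,-0.7],0.5],
  [[0,0,0],[0,0,-0.7],0.5],
  [[0,0,0],[0,0,-0.6],0.5],
  [[0,0,0],[0,0,-0.5],0.5],
  [[0,0,0],[0,0,-0.5],0.5],
  [[0,0,0],[0,0,-0.5],0.5],
  [[0,0,0],[0,0,-0.5],0.5],
  [[0,0,0],[0,0,0],0.5],
])

```text
t: 9.68
eef_pos: [0.6371, -0.0306, 0.1074]
orientation: [0.317, 0.899, 0.151, 0.261]
ft_force: [-3.9, -0.7, 5.2]
finger_gap: 0.0458
grip_force: 62.7
```

Run:
```python
from h import *
st()
p,r,_=now()
print(np.degrees((Rball(45).inv()*r).as_rotvec()))
cap('scene');cap('side')
for n in('scene','side'):print([(m['at'],m['p']) for m in arm.mark_of('shutter',n)])
```

```text
t 9.68 p [ 0.6371 -0.0306  0.1074] q [0.317 0.899 0.151 0.261] j [-0.19  0.41  1.81  0.56  0.4  -1.54] F [-3.9 -0.7  5.2] T [-0.04  0.15  0.22] gap 0.04578532443557597 grip 62.68308162689209
[-6.68058551e-02 -1.26111032e-01 -8.54156334e+01]
[([0.7304, 0.116, 0.1539], 0.57)]
[([0.7295, 0.1117, 0.157], 0.87)]
```

Request:
carry_out([
  [[0,0,0],[0,0,-0.5],0.5],
  [[0,0,0],[0,0,-0.5],0.5],
  [[0,0,0],[0,0,-0.5],0.5],
  [[0,0,0],[0,0,-0.5],0.5],
  [[0,0,0],[0,0,0],0.5],
])

```text
t: 10.5
eef_pos: [0.6376, -0.0304, 0.1077]
orientation: [0.189, 0.934, 0.113, 0.28]
ft_force: [3.9, 3.2, 5.1]
finger_gap: 0.0458
grip_force: 62.7
```

Run:
```python
from h import *
st()
p,r,s=now()
print(np.degrees((Rball(45).inv()*r).as_rotvec()), AX@np.array(s['torque']))
a=cap('scene');b=cap('side')
for n in('scene','side'):print([(m['at'],m['p']) for m in arm.mark_of('shutter',n)])
for c in(a,b):
    P,C=cloud(c);B,G,Rr=C.T
    m=sel(P,[.55,0,.145],[.9,.2,.17])&(Rr>150)&(B<90)&(G<170);Q=P[m]
    print(m.sum(), Q.mean(0) if m.sum() else 0, KR.inv().apply(Q.mean(0)-[.626,.097,0]) if m.sum() else 0)
```

```text
t 10.5 p [ 0.6376 -0.0304  0.1077] q [0.189 0.934 0.113 0.28 ] j [-0.19  0.41  1.81  0.56  0.4  -1.82] F [3.9 3.2 5.1] T [ 0.31 -0.62  0.34] gap 0.045780028902088585 grip 62.654346227645874
[  -0.11499983   -0.15481384 -101.36173105] 0.16844946223567772
[([0.7292, 0.114, 0.1555], 0.63)]
[([0.7302, 0.1157, 0.1569], 0.83)]
45 [0.67158425 0.10601004 0.1578484 ] [0.04646514 0.00030881 0.1578484 ]
22 [0.67215508 0.09654734 0.15895725] [ 0.04525273 -0.00909324  0.15895725]
```

Request:
carry_out([
  [[0,0,0],[0,0,0],-1],
  [[0,0,0],[0,0,0],-1],
  [[0,0,0],[0,0,0],-1],
  [[0,0,0],[0,0,0],-1],
  [[0,0,-0.5],[0,0,0],-1],
  [[0,0,-0.9],[0,0,0],-1],
  [[0,0,-1],[0,0,0],-1],
  [[0,0,-1],[0,0,0],-1],
  [[0,0,-1],[0,0,0],-1],
  [[0,0,-1],[0,0,0],-1],
  [[0,0,-0.5],[0,0,0],-1],
  [[0,0,0],[0,0,0],-1],
])

```text
t: 12.2
eef_pos: [0.5537, -0.0463, 0.2282]
orientation: [0.189, 0.935, 0.113, 0.279]
ft_force: [-0.5, 0.4, -0.3]
finger_gap: 0.0854
grip_force: 0.0
```

Run:
```python
from h import *
st()
a=cap('scene');b=cap('side')
for n in('scene','side'):
  for t in('shutter','bail','basket_center','hook_grip','fork'):print(n,t,[(np.round(m['at'],4),round(m['p'],2)) for m in arm.mark_of(t,n)])
for c in(a,b):
    P,C=cloud(c);B,G,Rr=C.T
    m=sel(P,[.55,0,.145],[.9,.2,.17])&(Rr>150)&(B<90)&(G<170);Q=P[m]
    print(m.sum(), KR.inv().apply(Q.mean(0)-[.626,.097,0]) if m.sum() else 0)
plan([((.46,-.15,.33),Rdown(10),14),((.447,-.278,.29),Rdown(10),6)])
```

```text
t 12.2 p [ 0.5537 -0.0463  0.2282] q [0.189 0.935 0.113 0.279] j [-0.26  0.06  1.92  0.43  0.64 -1.71] F [-0.5  0.4 -0.3] T [-0.06  0.28  0.01] gap 0.08540382946503858 grip 0.0
scene shutter [(array([0.7327, 0.1143, 0.1528]), 0.75)]
scene bail [(array([ 0.4502, -0.2754,  0.1309]), 0.58)]
scene basket_center [(array([0.6627, 0.4646, 0.0009]), 0.22)]
scene hook_grip [(array([ 0.4465, -0.2762,  0.1551]), 0.78), (array([ 0.7034, -0.3177,  0.0033]), 0.62)]
scene fork [(array([ 0.4483, -0.2734,  0.1303]), 0.7)]
side shutter [(array([0.73  , 0.1104, 0.1575]), 0.81)]
side bail []
side basket_center []
side hook_grip [(array([ 0.4456, -0.2793,  0.1576]), 0.56), (array([ 0.2838, -0.2282,  0.0236]), 0.54)]
side fork [(array([ 0.4512, -0.2749,  0.1294]), 0.77)]
46 [ 0.04451712 -0.00088548  0.15798873]
23 [ 0.04894611 -0.00374492  0.15822656]
1 x [[-0.06, -0.25, -0.42], [0.4, -0.12, 1.26]]
1 x [[-0.11, -0.26, -0.41], [0.4, -0.12, 1.26]]
1 x [[-0.16, -0.26, -0.39], [0.4, -0.12, 1.26]]
1 x [[-0.21, -0.25, -0.37], [0.4, -0.12, 1.26]]
1 x [[-0.26, -0.23, -0.36], [0.4, -0.12, 1.26]]
1 x [[-0.3, -0.2, -0.34], [0.4, -0.12, 1.26]]
1 x [[-0.34, -0.16, -0.32], [0.4, -0.12, 1.26]]
1 x [[-0.37, -0.11, -0.31], [0.4, -0.12, 1.26]]
1 x [[-0.39, -0.06, -0.3], [0.4, -0.12, 1.26]]
1 x [[-0.4, -0.01, -0.29], [0.4, -0.12, 1.26]]
1 x [[-0.4, 0.05, -0.29], [0.4, -0.12, 1.26]]
1 x [[-0.39, 0.1, -0.28], [0.4, -0.12, 1.26]]
1 x [[-0.38, 0.15, -0.28], [0.4, -0.12, 1.26]]
1 x [[-0.35, 0.2, -0.29], [0.4, -0.12, 1.26]]
6 x [[-0.23, 0.83, 0.27], [-0.0, -0.0, -0.0]]
end
```

Run:
```python
from h import *
plan([((.447,-.277,.29),Rdown(190),14)])
```

```text
1 x [[-0.12, -0.63, -0.39], [0.09, 0.3, -0.28]]
1 x [[-0.08, -0.64, -0.38], [0.09, 0.3, -0.28]]
1 x [[-0.04, -0.64, -0.38], [0.09, 0.3, -0.28]]
1 x [[0.0, -0.65, -0.37], [0.09, 0.3, -0.28]]
1 x [[0.04, -0.65, -0.36], [0.09, 0.3, -0.28]]
1 x [[0.08, -0.66, -0.35], [0.09, 0.3, -0.28]]
1 x [[0.12, -0.66, -0.34], [0.09, 0.3, -0.28]]
1 x [[0.16, -0.65, -0.32], [0.09, 0.3, -0.28]]
1 x [[0.2, -0.65, -0.31], [0.09, 0.3, -0.28]]
1 x [[0.24, -0.65, -0.29], [0.09, 0.3, -0.28]]
1 x [[0.28, -0.64, -0.27], [0.09, 0.3, -0.28]]
1 x [[0.31, -0.63, -0.25], [0.09, 0.3, -0.28]]
1 x [[0.35, -0.62, -0.23], [0.09, 0.3, -0.28]]
1 x [[0.38, -0.61, -0.2], [0.09, 0.3, -0.28]]
end
```

Request:
carry_out([
  [[-0.12,-0.63,-0.4],[0.09,0.3,-0.28],-1],
  [[-0.08,-0.64,-0.38],[0.09,0.3,-0.28],-1],
  [[-0.04,-0.64,-0.38],[0.09,0.3,-0.28],-1],
  [[0,-0.65,-0.37],[0.09,0.3,-0.28],-1],
  [[0.04,-0.65,-0.36],[0.09,0.3,-0.28],-1],
  [[0.08,-0.66,-0.35],[0.09,0.3,-0.28],-1],
  [[0.12,-0.66,-0.34],[0.09,0.3,-0.28],-1],
  [[0.16,-0.65,-0.32],[0.09,0.3,-0.28],-1],
  [[0.2,-0.65,-0.3],[0.09,0.3,-0.28],-1],
  [[0.24,-0.65,-0.3],[0.09,0.3,-0.28],-1],
  [[0.28,-0.64,-0.27],[0.09,0.3,-0.28],-1],
  [[0.3,-0.63,-0.25],[0.09,0.3,-0.28],-1],
  [[0.35,-0.62,-0.23],[0.09,0.3,-0.28],-1],
  [[0.38,-0.6,-0.2],[0.09,0.3,-0.28],-1],
  [[0,0,0],[0,0,0],-1],
  [[0,0,0],[0,0,0],-1],
])

```text
t: 14.8
eef_pos: [0.4469, -0.2761, 0.2889]
orientation: [-0.084, 0.996, 0.004, 0.003]
ft_force: [1.0, 0.0, -0.3]
finger_gap: 0.0855
grip_force: 0.0
```

Run:
```python
from h import *
st()
c=cap('wrist','w2.png');P,C=cloud(c);B,G,Rr=C.T
m=sel(P,[.38,-.36,.172],[.52,-.2,.185])&(Rr>140)&(B<90)
Q=P[m];print(m.sum(),Q.mean(0),cv2.minAreaRect(Q[:,:2].astype(np.float32)*1000))
m=sel(P,[.38,-.36,.126],[.52,-.2,.135]);print('prong',m.sum(),P[m].mean(0),cv2.minAreaRect(P[m][:,:2].astype(np.float32)*1000))
m=sel(P,[.38,-.36,.136],[.56,-.2,.24])&~((Rr>140)&(B<90));print('other',m.sum(),P[m].min(0),P[m].max(0))
for t in('hook_grip','fork','hook_seat'):print(t,[(np.round(x['at'],4),round(x['p'],2)) for x in arm.mark_of(t,'wrist')])
print('rot err',(now()[1].inv()*Rdown(190)).as_rotvec(degrees=True))
```

```text
t 14.8 p [ 0.4469 -0.2761  0.2889] q [-0.084  0.996  0.004  0.003] j [-0.63  0.2   1.51  0.01  1.43 -2.37] F [ 1.   0.  -0.3] T [-0.02 -0.03 -0.  ] gap 0.08549279963922435 grip 0.0
597 [ 0.44470735 -0.27662734  0.1768772 ] ((445.39013671875, -276.31903076171875), (30.003267288208008, 19.647428512573242), 9.111281394958496)
prong 1187 [ 0.45878784 -0.27442065  0.1303828 ] ((452.85296630859375, -274.6258850097656), (93.58130645751953, 48.7349967956543), 7.857397556304932)
other 622 [ 0.42459594 -0.29643123  0.13603999] [ 0.46559535 -0.25523797  0.17756093]
hook_grip [(array([ 0.2855, -0.234 ,  0.0209]), 0.73), (array([ 0.4455, -0.2775,  0.1587]), 0.67)]
fork []
hook_seat [(array([ 0.461 , -0.2752,  0.0228]), 0.9), (array([ 0.2557, -0.3628,  0.0036]), 0.69)]
rot err [ 0.34594151  0.38225472 -0.36325125]
```

View pics/w2.png

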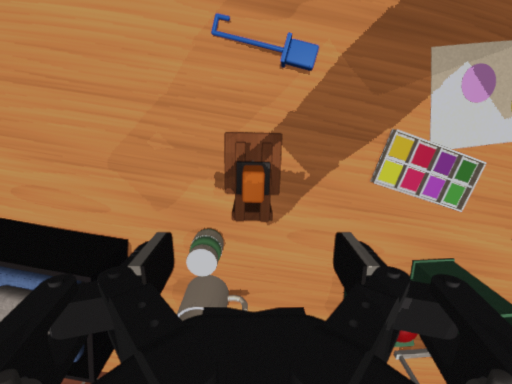

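Request:
carry_out([
  [[0.07,0,0],[0.04,0.05,0.08],-1],
  [[0,0,0.8],[0,0,0],-1],
  [[0,0,0.9],[0,0,0],-1],
  [[0,0,0.9],[0,0,0],-1],
  [[0,0,0.9],[0,0,0],-1],
  [[0,0,0.9],[0,0,0],-1],
  [[0,0,0.7],[0,0,0],-1],
  [[0,0,0.4],[0,0,0],-1],
  [[0,0,0.2],[0,0,0],-1],
  [[0,0,0],[0,0,0],-1],
  [[0,0,0],[0,0,0],-1],
])

```text
t: 16.38
eef_pos: [0.4451, -0.277, 0.1473]
orientation: [-0.078, 0.997, -0.0, -0.0]
ft_force: [0.3, -0.2, -1.1]
finger_gap: 0.0857
grip_force: 0.0
```

Run:
```python
from h import *
st();print('rot err',(now()[1].inv()*Rdown(189)).as_rotvec(degrees=True))
```

```text
t 16.38 p [ 0.4451 -0.277   0.1473] q [-0.078  0.997 -0.    -0.   ] j [-0.63  0.33  1.69 -0.    1.12 -2.35] F [ 0.3 -0.2 -1.1] T [-0.03  0.02  0.01] gap 0.08570959247957444 grip 0.0
rot err [-0.0198751  -0.00390372 -0.00854253]
```

Request:
carry_out([
  [[0,0,0],[0,0,0],1],
  [[0,0,0],[0,0,0],1],
  [[0,0,0],[0,0,0],1],
  [[0,0,0],[0,0,0],1],
  [[0,0,0],[0,0,0],1],
  [[0,0,0],[0,0,0],1],
  [[0,0,-0.2],[0,0,0],1],
  [[0,0,-0.5],[0,0,0],1],
  [[0,0,-0.8],[0,0,0],1],
  [[0,0,-0.9],[0,0,0],1],
  [[0,0,-0.9],[0,0,0],1],
  [[0,0,-0.9],[0,0,0],1],
  [[0,0,-0.9],[0,0,0],1],
  [[0,0,-0.9],[0,0,0],1],
  [[0,0,-0.7],[0,0,0],1],
  [[0,0,-0.4],[0,0,0],1],
  [[0,0,0],[0,0,0],1],
], squeeze=60)

```text
t: 18.5
eef_pos: [0.445, -0.2769, 0.3248]
orientation: [-0.078, 0.997, -0.0, -0.0]
ft_force: [0.9, -0.1, -1.0]
finger_gap: 0.021
grip_force: 58.7
```

Run:
```python
from h import *
st()
for n in('scene','side'):
  c=cap(n);P,C=cloud(c);p,r,_=now()
  m=sel(P,[p[0]-.04,p[1]-.03,p[2]-.17],[p[0]+.06,p[1]+.03,p[2]-.03])
  Q=P[m]-p; L=R.from_euler('z',-9,degrees=True).apply(Q)
  print(n,m.sum())
  for a,b in((-.17,-.14),(-.14,-.11),(-.11,-.08),(-.08,-.05)):
    k=(L[:,2]>a)&(L[:,2]<b)
    if k.sum():print(a,k.sum(),np.median(L[k],0).round(4),L[k].min(0).round(4),L[k].max(0).round(4))
  for t in('hook_grip','hook_seat'):print(t,[(np.round(np.array(x['at'])-p,4),round(x['p'],2)) for x in arm.mark_of(t,n)])
  if n=='scene':
    u,v=pix(c,p-[0,0,.07]);u,v=int(u),int(v);cv2.imwrite('pics/s2.png',cv2.resize(c['color'][max(0,v-60):v+60,max(0,u-60):u+60],(480,480)))
```

```text
t 18.5 p [ 0.445  -0.2769  0.3248] q [-0.078  0.997 -0.    -0.   ] j [-0.63  0.19  1.45 -0.    1.51 -2.35] F [ 0.9 -0.1 -1. ] T [0.03 0.05 0.02] gap 0.020999407637569065 grip 58.68280649185181
scene 112
-0.14 32 [ 0.0181 -0.0014 -0.1192] [ 0.0047 -0.0033 -0.1265] [ 0.0317  0.0014 -0.1104]
-0.11 37 [ 0.0084 -0.001  -0.1015] [ 0.0039 -0.0044 -0.1097] [ 0.0325  0.0034 -0.081 ]
-0.08 28 [ 0.008  -0.0009 -0.0641] [ 0.0028 -0.0039 -0.0792] [ 0.0115  0.003  -0.0502]
hook_grip [(array([0.0042, 0.0025, 0.0086]), 0.81), (array([-0.1602,  0.0414, -0.3041]), 0.62)]
hook_seat [(array([-0.1881, -0.0898, -0.3193]), 0.8), (array([ 0.0122, -0.0002, -0.1215]), 0.62)]
side 75
-0.14 25 [ 0.0151  0.0033 -0.1179] [-0.0023 -0.0029 -0.1232] [ 0.0283  0.0062 -0.1107]
-0.11 21 [ 0.0022  0.0035 -0.0989] [-0.0013 -0.0007 -0.1092] [ 0.0282  0.0074 -0.0812]
-0.08 17 [ 0.0012  0.0016 -0.0671] [-0.0013 -0.0017 -0.0794] [ 0.0051  0.0064 -0.052 ]
hook_grip [(array([-0.0001, -0.0064,  0.0123]), 0.62), (array([ 0.2588,  0.5787, -0.3233]), 0.32)]
hook_seat [(array([ 0.0091,  0.0034, -0.1214]), 0.74)]
```

View pics/s2.png

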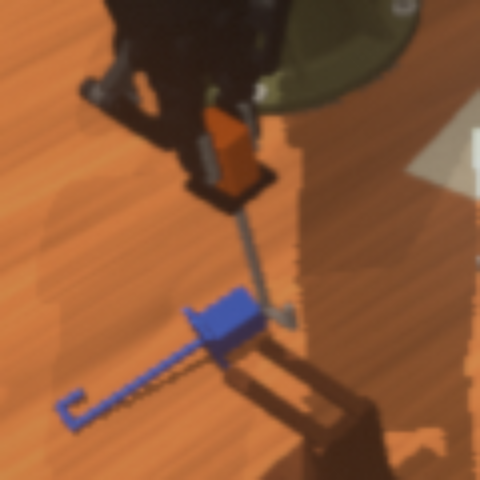

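Request:
carry_out([
  [[-0.2,0.4,0],[0,0,0],1],
  [[-0.46,0.78,0],[0,0,0],1],
  [[-0.46,0.78,0],[0,0,0],1],
  [[-0.46,0.78,0],[0,0,0],1],
  [[-0.46,0.78,0],[0,0,0],1],
  [[-0.46,0.78,0],[0,0,0],1],
  [[-0.46,0.78,0],[0,0,0],1],
  [[-0.46,0.78,0],[0,0,0],1],
  [[-0.46,0.78,0],[0,0,0],1],
  [[-0.46,0.78,0],[0,0,0],1],
  [[-0.46,0.78,0],[0,0,0],1],
  [[-0.46,0.78,0],[0,0,0],1],
  [[-0.46,0.78,0],[0,0,0],1],
  [[-0.46,0.78,0],[0,0,0],1],
  [[-0.46,0.78,0],[0,0,0],1],
  [[-0.46,0.78,0],[0,0,0],1],
  [[-0.46,0.78,0],[0,0,0],1],
  [[-0.4,0.7,0],[0,0,-0.22],1],
  [[0,0,0],[0,0,0],1],
  [[0,0,0],[0,0,0],1],
])

```text
t: 21.3
eef_pos: [0.5885, 0.0893, 0.3241]
orientation: [-0.094, 0.996, 0.0, -0.0]
ft_force: [0.6, 0.2, -1.5]
finger_gap: 0.0211
grip_force: 58.7
```

Run:
```python
from h import *
st();p,r,_=now()
c=cap('wrist','w3.png');P,C=cloud(c)
print('cam',r.inv().apply(np.array(c['position'])-p),(r.inv()*R.from_quat(c['orientation'])).apply([0,0,1]))
for t in('mouth','bail','basket_center','hook_grip','hook_seat','shutter'):print(t,[(np.round(x['at'],4),round(x['p'],2)) for x in arm.mark_of(t,'wrist')])
cap('scene');cap('side')
for n in('scene','side'):
  for t in('hook_seat','bail','mouth'):print(n,t,[(np.round(x['at'],4),round(x['p'],2)) for x in arm.mark_of(t,n)])
```

```text
t 21.3 p [0.5885 0.0893 0.3241] q [-0.094  0.996  0.    -0.   ] j [ 0.09  0.36  1.24  0.    1.55 -1.67] F [ 0.6  0.2 -1.5] T [-0.03  0.01  0.04] gap 0.02106624657263595 grip 58.703933358192444
cam [ 0.06585549 -0.00029142 -0.1437867 ] [-2.59439846e-01 -9.98167620e-05  9.65759264e-01]
mouth [(array([0.6251, 0.0957, 0.1509]), 0.9), (array([0.5888, 0.0914, 0.332 ]), 0.68)]
bail [(array([0.6246, 0.0971, 0.0781]), 0.9), (array([0.6258, 0.0933, 0.02  ]), 0.73), (array([ 7.049e-01, -3.181e-01, -2.000e-04]), 0.6)]
basket_center [(array([0.6264, 0.0934, 0.022 ]), 0.63)]
hook_grip [(array([0.5911, 0.0927, 0.3353]), 0.98), (array([ 0.663 ,  0.4615, -0.001 ]), 0.54)]
hook_seat [(array([0.6044, 0.093 , 0.2019]), 0.96)]
shutter [(array([0.7302, 0.1164, 0.1519]), 0.85)]
scene hook_seat [(array([0.5968, 0.0906, 0.1992]), 0.81), (array([ 0.2608, -0.3627,  0.0068]), 0.61)]
scene bail []
scene mouth [(array([0.6241, 0.0942, 0.1517]), 0.8)]
side hook_seat [(array([0.597 , 0.0895, 0.1988]), 0.57), (array([ 0.2618, -0.3618,  0.0008]), 0.51), (array([0.4292, 0.2948, 0.0033]), 0.42)]
side bail []
side mouth [(array([0.6241, 0.0983, 0.1481]), 0.71), (array([ 0.4527, -0.274 ,  0.1324]), 0.34)]
```

View pics/w3.png

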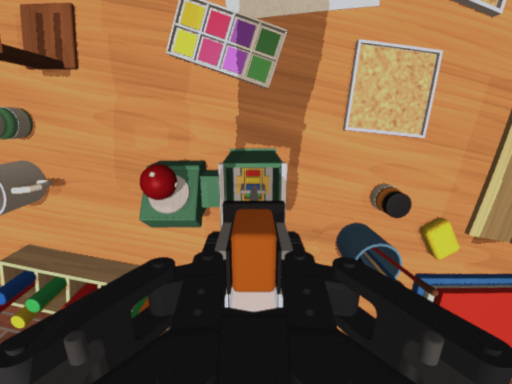

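Run:
```python
from h import *
c=cap('wrist');P,C=cloud(c);p,r,_=now()
L=KR.inv().apply(P-p)
for lo,hi in((.07,.095),(.03,.045)):
  m=(P[:,2]>lo)&(P[:,2]<hi)&(L[:,0]>-.005)&(L[:,0]<.085)&(abs(L[:,1])<.032)
  print(lo,m.sum(),L[m].mean(0).round(4),np.percentile(L[m],[3,97],axis=0).round(4),C[m].mean(0))
m=(P[:,2]>.07)&(P[:,2]<.095)&(L[:,0]>.02)&(L[:,0]<.055)&(abs(L[:,1])<.027)
print(m.sum(),np.c_[L[m][:,:2]*1000,P[m][:,2]*1000,C[m]].round(0).astype(int)[::max(1,m.sum()//25)])
m=(L[:,0]>-.05)&(L[:,0]<.06)&(abs(L[:,1])<.06)&(P[:,2]>.145)&(P[:,2]<.17); 
for s in(-1,1):
  k=m&(s*L[:,1]>.02);print('rim',s,k.sum(),L[k].min(0),L[k].max(0))
```

```text
0.07 126 [ 0.03    0.0083 -0.2418] [[ 0.0022 -0.02   -0.2516]
 [ 0.0426  0.0306 -0.2312]] [74.6031746  84.17460317 87.02380952]
0.03 843 [ 3.210e-02  2.000e-04 -2.882e-01] [[ 0.008  -0.0307 -0.2924]
 [ 0.0611  0.0304 -0.284 ]] [ 76.02016607 113.46737841 140.08896797]
85 [[ 33 -19  72  61  72  84]
 [ 34 -21  72  62 100 128]
 [ 33 -16  74  61  77  92]
 [ 33  16  76  62  75  87]
 [ 33 -19  84  77  84  93]
 [ 33 -14  82  74 102 125]
 [ 33 -10  83 110  82  73]
 [ 33  -5  83  85  70  66]
 [ 33  10  82  71  98 120]
 [ 33  14  83  71  77  85]
 [ 34 -20  83  93 109 126]
 [ 34 -16  85 106 115 127]
 [ 34 -11  84 109 112 122]
 [ 34  -7  84 105 107 115]
 [ 34   8  83  99 104 113]
 [ 34  13  85  95 103 113]
 [ 34  17  84  77 100 121]
 [ 35 -17  86 127 136 148]
 [ 35 -13  85 128 136 148]
 [ 35  -8  85 128 136 148]
 [ 35   8  85 117 126 136]
 [ 36  13  84 116 124 134]
 [ 35  17  84  88 108 127]
 [ 37 -16  85 124 134 146]
 [ 37 -11  84 124 134 145]
 [ 37  -7  84 117 127 136]
 [ 37   8  85 114 123 133]
 [ 37  13  84 112 121 133]
 [ 37  17  84  82 110 132]]
rim -1 416 [-0.01758905 -0.04122262 -0.17821174] [ 0.05885983 -0.02088581 -0.15941711]
rim 1 331 [-0.01797106  0.02077359 -0.17896922] [ 0.04769402  0.03816716 -0.15946946]
```

Request:
carry_out([
  [[0.12,-0.04,0],[0,0,0],1],
  [[0,0,0.4],[0,0,0],1],
  [[0,0,0.6],[0,0,0],1],
  [[0,0,0.6],[0,0,0],1],
  [[0,0,0.6],[0,0,0],1],
  [[0,0,0.6],[0,0,0],1],
  [[0,0,0.6],[0,0,0],1],
  [[0,0,0.4],[0,0,0],1],
  [[0,0,0.2],[0,0,0],1],
  [[0,0,0],[0,0,0],1],
])

```text
t: 23.35
eef_pos: [0.5857, 0.088, 0.2241]
orientation: [-0.094, 0.996, 0.0, -0.0]
ft_force: [0.7, -0.3, -1.2]
finger_gap: 0.0213
grip_force: 58.7
```

Run:
```python
from h import *
st();p,r,_=now()
c=cap('wrist');P,C=cloud(c)
for t in('mouth','bail','hook_seat'):print(t,[(KR.inv().apply(np.array(x['at'])-p).round(4),round(x['p'],2)) for x in arm.mark_of(t,'wrist')])
L=KR.inv().apply(P-p)
m=(P[:,2]>.07)&(P[:,2]<.15)&(L[:,0]>-.02)&(L[:,0]<.06)&(abs(L[:,1])<.027)
print(m.sum(),np.c_[L[m][:,:2]*1000,P[m][:,2]*1000,C[m]].round(0).astype(int)[::max(1,m.sum()//20)])
```

```text
t 23.35 p [0.5857 0.088  0.2241] q [-0.094  0.996  0.    -0.   ] j [ 0.09  0.4   1.4   0.    1.34 -1.67] F [ 0.7 -0.3 -1.2] T [-0.02 -0.04 -0.  ] gap 0.021266993180352765 grip 58.70690166950226
mouth [(array([-0.1113,  0.2259, -0.2167]), 0.46)]
bail []
hook_seat [(array([ 0.0167,  0.0019, -0.1221]), 0.92), (array([ 0.0711,  0.2355, -0.2246]), 0.41), (array([ 0.0136, -0.121 , -0.0984]), 0.16)]
1010 [[-14 -26  70  31  42  25]
 [-14 -25  78  31  42  26]
 [-14 -24  84  32  43  28]
 [-14 -25  90  30  42  26]
 [-14 -26  95  31  43  27]
 [-15  25  98  32  46  28]
 [-14  22 102  34  47  29]
 [-14  17 107  30  42  25]
 [-14  14 112  30  42  25]
 [-14   9 117  29  41  25]
 [-14   3 120  29  41  25]
 [-14  -4 125  31  42  26]
 [-14 -11 130  30  43  26]
 [-14 -19 134  34  47  29]
 [-14  25 135  33  45  29]
 [-14  17 138  29  42  26]
 [-14   7 142  30  42  27]
 [-14  -4 146  31  43  28]
 [-14 -14 149  34  47  29]
 [-11  22 149  64  89  57]
 [ -1  -3 144  57  92 108]]
```

Request:
carry_out([
  [[0,0,0.2],[0,0,0],1],
  [[0,0,0.3],[0,0,0],1],
  [[0,0,0.3],[0,0,0],1],
  [[0,0,0.3],[0,0,0],1],
  [[0,0,0.3],[0,0,0],1],
  [[0,0,0.3],[0,0,0],1],
  [[0,0,0.2],[0,0,0],1],
  [[0,0,0.08],[0,0,0],1],
  [[0,0,0],[0,0,0],1],
])

```text
t: 24.68
eef_pos: [0.5856, 0.088, 0.1747]
orientation: [-0.094, 0.996, 0.0, -0.0]
ft_force: [0.6, 0.1, -1.0]
finger_gap: 0.0212
grip_force: 58.7
```

Request:
carry_out([
  [[-0.16,0,0],[0,0,0],1],
  [[-0.2,0,0],[0,0,0],1],
  [[-0.2,0,0],[0,0,0],1],
  [[-0.2,0,0],[0,0,0],1],
  [[-0.2,0,0],[0,0,0],1],
  [[0,0,0],[0,0,0],1],
])

```text
t: 25.42
eef_pos: [0.6094, 0.0926, 0.1745]
orientation: [-0.094, 0.996, 0.0, -0.0]
ft_force: [-0.2, 0.1, -0.5]
finger_gap: 0.0208
grip_force: 58.7
```

Run:
```python
from h import *
st()
```

```text
t 25.43 p [0.6094 0.0926 0.1745] q [-0.094  0.996  0.    -0.   ] j [ 0.09  0.5   1.38  0.    1.26 -1.67] F [-0.2  0.1 -0.5] T [0.05 0.04 0.03] gap 0.020797113902450662 grip 58.70662808418274
```

Run:
```python
from h import *
c=cap('wrist','w4.png');p,r,_=now()
for t in('mouth','bail','hook_seat'):print(t,[(KR.inv().apply(np.array(x['at'])-p).round(4),round(x['p'],2)) for x in arm.mark_of(t,'wrist')])
a=cap('scene');u,v=pix(a,p-[0,0,.06]);u,v=int(u),int(v)
I=cv2.resize(a['color'][v-40:v+40,u-40:u+40],(400,400),interpolation=cv2.INTER_CUBIC)
u,v=map(int,pix(c,p-[0,0,.1]));print(u,v)
J=cv2.resize(c['color'][100:260,176:336],(400,400),interpolation=cv2.INTER_CUBIC)
cv2.imwrite('pics/x4.png',np.hstack([I,J]))
```

```text
mouth []
bail [(array([ 0.0165,  0.0023, -0.0944]), 0.74)]
hook_seat [(array([ 0.0155,  0.0009, -0.1239]), 0.62)]
253 192
```

View pics/x4.png

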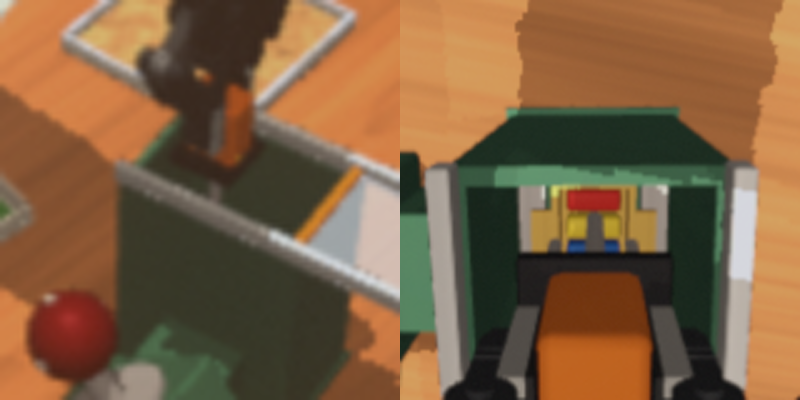

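Request:
carry_out([
  [[0,0,-0.2],[0,0,0],1],
  [[0,0,-0.3],[0,0,0],1],
  [[0,0,-0.3],[0,0,0],1],
  [[0,0,-0.2],[0,0,0],1],
  [[0,0,-0.2],[0,0,0],1],
  [[0,0,-0.2],[0,0,0],1],
  [[0,0,-0.3],[0,0,0],1],
  [[0,0,-0.3],[0,0,0],1],
  [[0,0,0],[0,0,0],1],
])

```text
t: 26.8
eef_pos: [0.6094, 0.0925, 0.2254]
orientation: [-0.094, 0.996, 0.0, 0.0]
ft_force: [0.1, -0.1, -2.9]
finger_gap: 0.0213
grip_force: 58.7
```

Run:
```python
from h import *
st()
c=cap('wrist');p,r,_=now()
for t in('bail','basket_center','hook_seat'):print(t,[(KR.inv().apply(np.array(x['at'])-p).round(4),round(x['p'],2)) for x in arm.mark_of(t,'wrist')])
st()
```

```text
t 26.8 p [0.6094 0.0925 0.2254] q [-0.094  0.996  0.     0.   ] j [ 0.09  0.45  1.33  0.    1.36 -1.67] F [ 0.1 -0.1 -2.9] T [ 0.    0.05 -0.01] gap 0.021305713215803514 grip 58.69505524635315
bail [(array([ 0.0162,  0.0004, -0.1173]), 0.8)]
basket_center [(array([ 0.0158, -0.0009, -0.1745]), 0.91)]
hook_seat [(array([ 0.0192,  0.0004, -0.1213]), 0.59)]
t 27.0 p [0.6091 0.0925 0.2243] q [-0.094  0.996  0.    -0.001] j [ 0.09  0.45  1.33  0.    1.36 -1.67] F [-0.1 -0.1 -2.2] T [-0.02  0.06 -0.01] gap 0.02093333210167393 grip 58.69420409202576
```

Request:
carry_out([
  [[0,0,-0.2],[0,0,0],1],
  [[0,0,-0.4],[0,0,0],1],
  [[0,0,-0.4],[0,0,0],1],
  [[0,0,-0.4],[0,0,0],1],
  [[0,0,-0.4],[0,0,0],1],
  [[0,0,-0.4],[0,0,0],1],
  [[0,0,-0.4],[0,0,0],1],
  [[0,0,-0.4],[0,0,0],1],
  [[0,0,-0.4],[0,0,0],1],
  [[0,0,-0.4],[0,0,0],1],
  [[0,0,-0.4],[0,0,0],1],
  [[0,0,-0.4],[0,0,0],1],
  [[0,0,-0.4],[0,0,0],1],
  [[0,0,-0.4],[0,0,0],1],
  [[0,0,-0.4],[0,0,0],1],
  [[0,0,-0.3],[0,0,0],1],
  [[0,0,-0.15],[0,0,0],1],
  [[0,0,0],[0,0,0],1],
])

```text
t: 29.25
eef_pos: [0.6094, 0.0925, 0.3809]
orientation: [-0.094, 0.996, 0.0, -0.0]
ft_force: [0.1, -0.1, -2.0]
finger_gap: 0.0211
grip_force: 58.7
```

Run:
```python
from h import *
st();p,r,_=now()
for n in('wrist','scene','side'):
  c=cap(n)
  for t in('bail','basket_center'):print(n,t,[(KR.inv().apply(np.array(x['at'])-p).round(4),round(x['p'],2)) for x in arm.mark_of(t,n)])
  for t in('tray_floor',):print(n,t,[(np.array(x['at']).round(4),round(x['p'],2)) for x in arm.mark_of(t,n)])
  P,C=cloud(c);m=sel(P,[.34,.2,.009],[.53,.39,.02]);Q=P[m]
  if m.sum()>20:print(n,m.sum(),cv2.minAreaRect(Q[:,:2].astype(np.float32)*1000))
  if n=='scene':
    u,v=map(int,pix(c,p-[0,0,.12]));cv2.imwrite('pics/s5.png',cv2.resize(c['color'][v-70:v+70,u-70:u+70],(500,500)))
```

```text
t 29.25 p [0.6094 0.0925 0.3809] q [-0.094  0.996  0.    -0.   ] j [ 0.09  0.4   1.05  0.    1.69 -1.67] F [ 0.1 -0.1 -2. ] T [-0.02  0.01 -0.01] gap 0.02109511323374095 grip 58.69391977787018
wrist bail [(array([ 0.0164,  0.0003, -0.1174]), 0.71), (array([ 0.1312,  0.1938, -0.3831]), 0.15)]
wrist basket_center [(array([ 0.0159, -0.0016, -0.1747]), 0.73), (array([-0.0092, -0.1248, -0.2554]), 0.67)]
wrist tray_floor [(array([0.4353, 0.2929, 0.006 ]), 0.69), (array([0.6241, 0.096 , 0.2619]), 0.57), (array([0.6245, 0.0934, 0.2066]), 0.29)]
wrist 867 ((431.8775329589844, 291.04864501953125), (141.6354522705078, 143.0352783203125), 6.143867015838623)
scene bail [(array([ 0.0167, -0.0004, -0.1168]), 0.95)]
scene basket_center [(array([ 0.0169,  0.0026, -0.1755]), 0.72), (array([-0.0095, -0.1252, -0.2561]), 0.59)]
scene tray_floor [(array([0.4329, 0.295 , 0.0055]), 0.93), (array([0.1737, 0.3391, 0.0078]), 0.88), (array([0.6642, 0.4645, 0.0036]), 0.36)]
scene 168 ((438.969482421875, 291.8070068359375), (144.88601684570312, 143.88523864746094), 6.154014587402344)
side bail [(array([ 0.0195,  0.001 , -0.1147]), 0.83)]
side basket_center [(array([ 0.017 ,  0.0004, -0.1739]), 0.73)]
side tray_floor [(array([0.1732, 0.3414, 0.0048]), 0.92), (array([0.4329, 0.2958, 0.002 ]), 0.56)]
side 358 ((431.8656921386719, 291.44805908203125), (142.0857696533203, 141.88792419433594), 6.320380687713623)
```

View pics/s5.png

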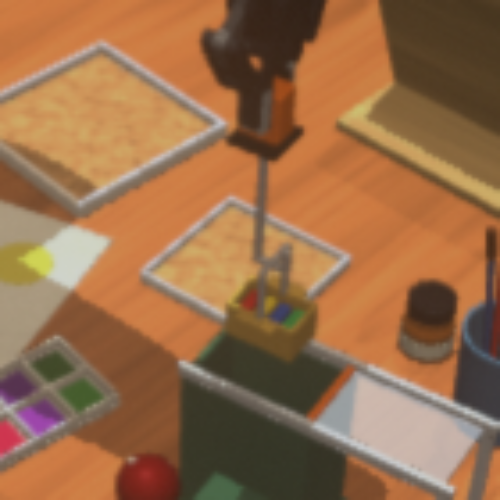

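Request:
carry_out([
  [[0.08,0.12,0],[0,0,0],1],
  [[0.15,0.23,0],[0,0,0],1],
  [[0.23,0.34,0],[0,0,0],1],
  [[0.3,0.46,0],[0,0,0],1],
  [[0.3,0.46,0],[0,0,0],1],
  [[0.3,0.46,0],[0,0,0],1],
  [[0.3,0.46,0],[0,0,0],1],
  [[0.3,0.46,0],[0,0,0],1],
  [[0.3,0.46,0],[0,0,0],1],
  [[0.3,0.46,0],[0,0,0],1],
  [[0.3,0.46,0],[0,0,0],1],
  [[0.3,0.46,0],[0,0,0],1],
])

```text
t: 31.35
eef_pos: [0.5085, 0.197, 0.381]
orientation: [-0.094, 0.996, 0.0, -0.0]
ft_force: [0.4, 0.4, -1.7]
finger_gap: 0.021
grip_force: 58.7
```

Request:
carry_out([
  [[0.3,0.46,0.1],[0,0,0],1],
  [[0.3,0.46,0.2],[0,0,0],1],
  [[0.3,0.46,0.3],[0,0,0],1],
  [[0.3,0.46,0.4],[0,0,0],1],
  [[0.3,0.46,0.4],[0,0,0],1],
  [[0.3,0.46,0.4],[0,0,0],1],
  [[0.3,0.46,0.4],[0,0,0],1],
  [[0.3,0.46,0.4],[0,0,0],1],
  [[0.23,0.34,0.4],[0,0,0],1],
  [[0.15,0.23,0.4],[0,0,0],1],
  [[0.1,0.1,0.4],[0,0,0],1],
  [[0,0,0.4],[0,0,0],1],
  [[0,0,0.4],[0,0,0],1],
  [[0,0,0.4],[0,0,0],1],
  [[0,0,0.4],[0,0,0],1],
  [[0,0,0.2],[0,0,0],1],
  [[0,0,0.1],[0,0,0],1],
  [[0,0,0],[0,0,0],1],
  [[0,0,0],[0,0,0],1],
])

```text
t: 33.72
eef_pos: [0.4182, 0.2898, 0.2389]
orientation: [-0.094, 0.996, 0.0, -0.0]
ft_force: [-0.5, 0.4, -1.7]
finger_gap: 0.0209
grip_force: 58.7
```

Run:
```python
from h import *
st();p,r,_=now()
for n in('wrist','scene','side'):
  c=cap(n)
  for t in('bail','basket_center'):print(n,t,[(np.array(x['at']).round(4),KR.inv().apply(np.array(x['at'])-p).round(4),round(x['p'],2)) for x in arm.mark_of(t,n)][:2])
```

```text
t 33.73 p [0.4182 0.2898 0.2389] q [-0.094  0.996  0.    -0.   ] j [ 0.53  0.2   1.63  0.    1.31 -1.22] F [-0.5  0.4 -1.7] T [0.03 0.04 0.02] gap 0.020941982357656593 grip 58.69345664978027
wrist bail [(array([0.4352, 0.2974, 0.1213]), array([ 0.0182,  0.0042, -0.1176]), 0.64)]
wrist basket_center [(array([0.4329, 0.2917, 0.0611]), array([ 0.0148, -0.0009, -0.1778]), 0.6)]
scene bail [(array([0.4318, 0.2952, 0.1221]), array([ 0.0144,  0.0027, -0.1168]), 0.82)]
scene basket_center [(array([0.4359, 0.2989, 0.0651]), array([ 0.0191,  0.0056, -0.1738]), 0.82)]
side bail [(array([ 0.7057, -0.3188,  0.0025]), array([ 0.1684, -0.6517, -0.2364]), 0.57), (array([0.4315, 0.2938, 0.0626]), array([ 0.0139,  0.0014, -0.1763]), 0.53)]
side basket_center [(array([ 0.612 ,  0.3352, -0.0014]), array([ 0.1989,  0.0082, -0.2403]), 0.47)]
```

Request:
carry_out([
  [[0,0,0.2],[0,0,0],1],
  [[0,0,0.3],[0,0,0],1],
  [[0,0,0.3],[0,0,0],1],
  [[0,0,0.3],[0,0,0],1],
  [[0,0,0.3],[0,0,0],1],
  [[0,0,0.2],[0,0,0],1],
  [[0,0,0.08],[0,0,0],1],
  [[0,0,0.08],[0,0,0],1],
  [[0,0,0.08],[0,0,0],1],
  [[0,0,0.08],[0,0,0],1],
  [[0,0,0.08],[0,0,0],1],
  [[0,0,0.08],[0,0,0],1],
  [[0,0,0],[0,0,0],1],
])

```text
t: 35.8
eef_pos: [0.418, 0.2898, 0.1865]
orientation: [-0.094, 0.996, 0.0, -0.0]
ft_force: [-0.4, 0.3, -0.9]
finger_gap: 0.0212
grip_force: 58.8
```

Run:
```python
from h import *
st();p,r,_=now()
for n in('wrist','scene'):
  c=cap(n)
  for t in('bail','basket_center','hook_seat'):print(n,t,[(np.array(x['at']).round(4),KR.inv().apply(np.array(x['at'])-p).round(4),round(x['p'],2)) for x in arm.mark_of(t,n)][:2])
st()
```

```text
t 35.8 p [0.418  0.2898 0.1865] q [-0.094  0.996  0.    -0.   ] j [ 0.53  0.25  1.69  0.    1.2  -1.22] F [-0.4  0.3 -0.9] T [0.01 0.04 0.07] gap 0.02116593707411251 grip 58.76350522041321
wrist bail [(array([0.4306, 0.2941, 0.0745]), array([ 0.0132,  0.0019, -0.112 ]), 0.57)]
wrist basket_center [(array([0.4336, 0.2911, 0.0194]), array([ 0.0156, -0.0016, -0.1671]), 0.63)]
wrist hook_seat [(array([0.4362, 0.2923, 0.061 ]), array([ 0.0184, -0.0009, -0.1255]), 0.63)]
scene bail []
scene basket_center [(array([0.4342, 0.294 , 0.0179]), array([ 0.0167,  0.0011, -0.1686]), 0.76)]
scene hook_seat [(array([0.4259, 0.2909, 0.0616]), array([ 0.008 , -0.0004, -0.1249]), 0.59), (array([ 0.2554, -0.3651,  0.0045]), array([-0.2824, -0.6128, -0.182 ]), 0.56)]
t 36.2 p [0.418  0.2898 0.1866] q [-0.094  0.996  0.    -0.   ] j [ 0.53  0.25  1.69  0.    1.2  -1.22] F [ 0.7 -0.2 -0.7] T [0.03 0.02 0.03] gap 0.0211145771390284 grip 58.765021562576294
```

Request:
carry_out([
  [[0,0,0.14],[0,0,0],1],
  [[0,0,0.2],[0,0,0],1],
  [[0,0,0.2],[0,0,0],1],
  [[0,0,0.14],[0,0,0],1],
  [[0,0,0],[0,0,0],1],
  [[0.12,0,0],[0,0,0],1],
  [[0.2,0,0],[0,0,0],1],
  [[0.2,0,0],[0,0,0],1],
  [[0.2,0,0],[0,0,0],1],
  [[0.2,0,0],[0,0,0],1],
  [[0,0,0],[0,0,0],1],
])

```text
t: 37.58
eef_pos: [0.3951, 0.2855, 0.1697]
orientation: [-0.094, 0.996, 0.0, -0.0]
ft_force: [-0.1, -0.0, -0.9]
finger_gap: 0.0215
grip_force: 58.8
```

Run:
```python
from h import *
st();p,r,_=now()
for n in('wrist','scene'):
  c=cap(n)
  for t in('bail','basket_center','hook_seat'):print(n,t,[(np.array(x['at']).round(4),KR.inv().apply(np.array(x['at'])-p).round(4),round(x['p'],2)) for x in arm.mark_of(t,n)][:2])
u,v=map(int,pix(c,p-[0,0,.12]));cv2.imwrite('pics/s6.png',cv2.resize(c['color'][v-50:v+50,u-50:u+50],(500,500),interpolation=cv2.INTER_CUBIC))
```

```text
t 37.58 p [0.3951 0.2855 0.1697] q [-0.094  0.996  0.    -0.   ] j [ 0.55  0.22  1.77  0.    1.15 -1.21] F [-0.1 -0.  -0.9] T [-0.03 -0.    0.02] gap 0.021470380777185025 grip 58.76275420188904
wrist bail []
wrist basket_center []
wrist hook_seat [(array([0.4116, 0.2895, 0.0474]), array([ 0.0169,  0.0009, -0.1223]), 0.85)]
scene bail [(array([0.4314, 0.2922, 0.0774]), array([ 0.0369, -0.0002, -0.0923]), 0.79)]
scene basket_center [(array([0.4355, 0.295 , 0.0223]), array([ 0.0414,  0.0018, -0.1474]), 0.6), (array([0.4304, 0.2956, 0.0763]), array([ 0.0365,  0.0033, -0.0934]), 0.4)]
scene hook_seat [(array([0.4042, 0.2872, 0.0463]), array([ 0.0092, -0.    , -0.1234]), 0.45)]
```

View pics/s6.png

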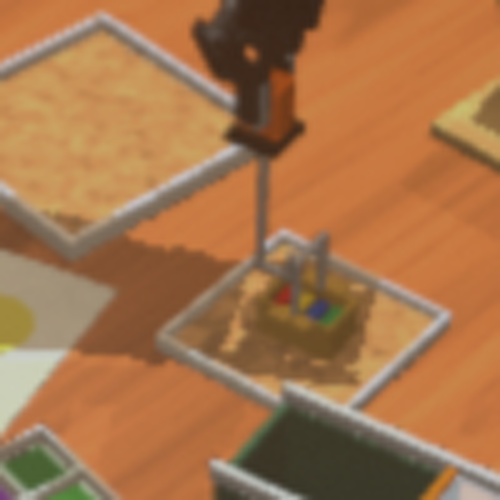

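Request:
carry_out([
  [[0.16,0,0],[0,0,0],1],
  [[0,0,-0.2],[0,0,0],1],
  [[0,0,-0.3],[0,0,0],1],
  [[0,0,-0.3],[0,0,0],1],
  [[0,0,-0.4],[0,0,0],1],
  [[0,0,-0.6],[0,0,0],1],
  [[0,0,-0.8],[0,0,0],1],
  [[0,0,-0.9],[0,0,0],1],
  [[0,0,-0.9],[0,0,0],1],
  [[0,0,-0.9],[0,0,0],1],
  [[0,0,-0.7],[0,0,0],1],
  [[0,0,-0.3],[0,0,0],1],
  [[0,0,0],[0,0,0],1],
])

```text
t: 39.6
eef_pos: [0.3916, 0.2847, 0.3274]
orientation: [-0.094, 0.996, 0.0, -0.0]
ft_force: [-0.1, -0.4, -1.0]
finger_gap: 0.021
grip_force: 58.8
```

Run:
```python
from h import *
st();p,r,_=now()
for n in('wrist','scene','side'):
  c=cap(n)
  for t in('bail','basket_center','tray_floor'):print(n,t,[(np.array(x['at']).round(4),round(x['p'],2)) for x in arm.mark_of(t,n)][:2])
plan([((.445,-.277,.325),Rdown(189),28)])
```

```text
t 39.6 p [0.3916 0.2847 0.3274] q [-0.094  0.996  0.    -0.   ] j [ 0.55  0.09  1.55  0.    1.5  -1.21] F [-0.1 -0.4 -1. ] T [ 0.01 -0.02 -0.  ] gap 0.021013612378503504 grip 58.76371443271637
wrist bail [(array([0.4317, 0.2957, 0.0731]), 0.75)]
wrist basket_center [(array([0.4354, 0.2922, 0.0185]), 0.7)]
wrist tray_floor [(array([0.4335, 0.2921, 0.0043]), 0.7), (array([0.1748, 0.3403, 0.0037]), 0.63)]
scene bail [(array([0.4335, 0.2959, 0.0783]), 0.75)]
scene basket_center [(array([0.4331, 0.2942, 0.0185]), 0.57), (array([0.4331, 0.2934, 0.0019]), 0.29)]
scene tray_floor [(array([0.1709, 0.3388, 0.0038]), 0.94), (array([0.4301, 0.2911, 0.0013]), 0.69)]
side bail [(array([0.4333, 0.2916, 0.0809]), 0.93), (array([ 0.4117,  0.0138, -0.0025]), 0.47)]
side basket_center [(array([0.4348, 0.2923, 0.0173]), 0.59)]
side tray_floor [(array([0.4294, 0.2929, 0.0055]), 0.69), (array([0.1762, 0.341 , 0.0071]), 0.62)]
12 x [[0.07, -0.8, 0.0], [0.0, -0.0, 0.01]]
11 x [[0.06, -0.8, 0.0], [0.0, -0.0, 0.01]]
5 x [[0.05, -0.8, 0.0], [0.0, -0.0, 0.01]]
end
```

Basket stands upright, centred in the small tray. Return the rod.

Request:
carry_out([
  [[0.04,-0.4,0],[0,0,0],1],
  [[0.07,-0.8,0],[0,0,0],1],
  [[0.08,-0.9,0],[0,0,0],1],
  [[0.08,-0.9,0],[0,0,0],1],
  [[0.08,-0.9,0],[0,0,0],1],
  [[0.08,-0.9,0],[0,0,0],1],
  [[0.08,-0.9,0],[0,0,0],1],
  [[0.08,-0.9,0],[0,0,0],1],
  [[0.08,-0.9,0],[0,0,0],1],
  [[0.08,-0.9,0],[0,0,0],1],
  [[0.08,-0.9,0],[0,0,0],1],
  [[0.08,-0.9,0],[0,0,0],1],
  [[0.08,-0.9,0],[0,0,0],1],
  [[0.08,-0.9,0],[0,0,0],1],
  [[0.08,-0.9,0],[0,0,0],1],
  [[0.08,-0.9,0],[0,0,0],1],
  [[0.08,-0.9,0],[0,0,0],1],
  [[0.08,-0.9,0],[0,0,0],1],
  [[0.08,-0.9,0],[0,0,0],1],
])

```text
t: 42.58
eef_pos: [0.4321, -0.1285, 0.3271]
orientation: [-0.094, 0.996, 0.0, -0.0]
ft_force: [0.4, 0.3, -0.3]
finger_gap: 0.0207
grip_force: 58.8
```

Request:
carry_out([
  [[0.08,-0.9,0],[0,0,0],1],
  [[0.08,-0.9,0],[0,0,0],1],
  [[0.08,-0.9,0],[0,0,0],1],
  [[0.08,-0.9,0],[0,0,0],1],
  [[0.08,-0.9,0],[0,0,0],1],
  [[0.08,-0.9,0],[0,0,0],1],
  [[0.04,-0.5,0],[0,0,0.22],1],
  [[0,0,0],[0,0,0],1],
  [[0,0,0],[0,0,0],1],
])

```text
t: 43.7
eef_pos: [0.4473, -0.2743, 0.327]
orientation: [-0.079, 0.997, 0.0, -0.0]
ft_force: [-0.8, 1.0, -1.1]
finger_gap: 0.0212
grip_force: 58.8
```

Run:
```python
from h import *
st();p,r,_=now();print((r.inv()*Rdown(189)).as_rotvec(degrees=True))
c=cap('wrist')
for t in('fork','hook_seat','hook_grip'):print(t,[(np.array(x['at']).round(4),round(x['p'],2)) for x in arm.mark_of(t,'wrist')][:2])
plan([((.445,-.277,.325),Rdown(189),2)])
```

```text
t 43.7 p [ 0.4473 -0.2743  0.327 ] q [-0.079  0.997  0.    -0.   ] j [-0.62  0.19  1.44 -0.    1.51 -2.35] F [-0.8  1.  -1.1] T [-0.02  0.05  0.02] gap 0.021191212651208977 grip 58.803672194480896
[ 0.02711099 -0.03727378  0.02321773]
fork [(array([ 0.4499, -0.2746,  0.1348]), 0.56)]
hook_seat [(array([ 0.2559, -0.3654,  0.0009]), 0.88), (array([ 0.4641, -0.2729,  0.2059]), 0.67)]
hook_grip [(array([ 0.4473, -0.2719,  0.3393]), 0.97), (array([ 0.2863, -0.232 ,  0.0205]), 0.67)]
2 x [[0.05, -0.05, 0.04], [0.0, -0.0, 0.0]]
end
```

Request:
carry_out([
  [[0.1,-0.1,0],[0,0,0],1],
  [[0,0,0.3],[0,0,0],1],
  [[0,0,0.5],[0,0,0],1],
  [[0,0,0.5],[0,0,0],1],
  [[0,0,0.5],[0,0,0],1],
  [[0,0,0.5],[0,0,0],1],
  [[0,0,0.5],[0,0,0],1],
  [[0,0,0.5],[0,0,0],1],
  [[0,0,0.5],[0,0,0],1],
  [[0,0,0.5],[0,0,0],1],
  [[0,0,0.5],[0,0,0],1],
  [[0,0,0.5],[0,0,0],1],
  [[0,0,0.5],[0,0,0],1],
  [[0,0,0.5],[0,0,0],1],
  [[0,0,0.4],[0,0,0],1],
  [[0,0,0.2],[0,0,0],1],
  [[0,0,0.1],[0,0,0],1],
  [[0,0,0.08],[0,0,0],1],
  [[0,0,0],[0,0,0],1],
])

```text
t: 46.28
eef_pos: [0.4451, -0.2776, 0.15]
orientation: [-0.078, 0.997, 0.0, -0.0]
ft_force: [0.2, -0.1, -0.3]
finger_gap: 0.0207
grip_force: 58.8
```

Run:
```python
from h import *
st()
```

```text
t 46.27 p [ 0.4451 -0.2776  0.15  ] q [-0.078  0.997  0.    -0.   ] j [-0.63  0.33  1.69 -0.    1.13 -2.36] F [ 0.2 -0.1 -0.3] T [-0.02 -0.01 -0.01] gap 0.020724878450545017 grip 58.8030606508255
```

Request:
carry_out([
  [[0,0,0.06],[0,0,0],1],
  [[0,0,0.04],[0,0,0],1],
  [[0,0,0],[0,0,0],1],
])

```text
t: 46.65
eef_pos: [0.445, -0.2775, 0.1474]
orientation: [-0.078, 0.997, 0.0, -0.0]
ft_force: [0.2, 0.4, -1.1]
finger_gap: 0.0209
grip_force: 58.8
```

Run:
```python
from h import *
st()
```

```text
t 46.65 p [ 0.445  -0.2775  0.1474] q [-0.078  0.997  0.    -0.   ] j [-0.63  0.33  1.69 -0.    1.12 -2.36] F [ 0.2  0.4 -1.1] T [-0.08  0.08 -0.01] gap 0.020870719091349785 grip 58.8033664226532
```

Request:
carry_out([
  [[0,0,0],[0,0,0],0.4],
  [[0,0,0],[0,0,0],0],
  [[0,0,0],[0,0,0],-0.5],
  [[0,0,0],[0,0,0],-1],
  [[0,0,0],[0,0,0],-1],
  [[0,0,0],[0,0,0],-1],
  [[0,0,-0.3],[0,0,0],-1],
  [[0,0,-0.6],[0,0,0],-1],
  [[0,0,-0.9],[0,0,0],-1],
  [[0,0,-0.9],[0,0,0],-1],
  [[0,0,-0.9],[0,0,0],-1],
  [[0,0,-0.9],[0,0,0],-1],
  [[0,0,-0.5],[0,0,0],-1],
  [[0,0,0],[0,0,0],-1],
])

```text
t: 48.4
eef_pos: [0.4453, -0.2777, 0.2733]
orientation: [-0.078, 0.997, -0.0, 0.0]
ft_force: [-0.6, -0.3, -0.1]
finger_gap: 0.0854
grip_force: 0.0
```

Run:
```python
from h import *
st()
W=cap('wrist');S=cap('scene');D=cap('side')
for n in('wrist','scene','side'):
  for t in('fork','hook_seat','hook_grip','shutter','basket_center','ink','palette','medium','mug'):print(n,t,[(np.array(x['at']).round(3).tolist(),round(x['p'],2)) for x in arm.mark_of(t,n)][:2])
P,C=cloud(W);B,G,Rr=C.T
m=sel(P,[.38,-.36,.172],[.52,-.2,.185])&(Rr>140)&(B<90);print(m.sum(),P[m].mean(0),cv2.minAreaRect(P[m][:,:2].astype(np.float32)*1000))
for c in(S,D):
    P,C=cloud(c);B,G,Rr=C.T
    m=sel(P,[.55,0,.145],[.9,.2,.17])&(Rr>150)&(B<90)&(G<170);Q=P[m]
    print(m.sum(), KR.inv().apply(Q.mean(0)-[.626,.097,0]) if m.sum() else 0)
cv2.imwrite('pics/f.png',cv2.resize(S['color'],(768,576),interpolation=cv2.INTER_CUBIC))
```

```text
t 48.4 p [ 0.4453 -0.2777  0.2733] q [-0.078  0.997 -0.     0.   ] j [-0.63  0.21  1.53 -0.    1.4  -2.36] F [-0.6 -0.3 -0.1] T [-0.01 -0.    0.03] gap 0.08542230611052092 grip 0.0
wrist fork []
wrist hook_seat [([0.256, -0.364, 0.003], 0.65), ([0.46, -0.275, 0.023], 0.62)]
wrist hook_grip [([0.288, -0.234, 0.02], 0.72)]
wrist shutter [([0.461, -0.274, 0.024], 0.69)]
wrist basket_center []
wrist ink [([0.622, -0.031, 0.126], 0.29)]
wrist palette [([0.415, 0.012, -0.0], 0.59)]
wrist medium [([0.596, -0.332, 0.001], 0.84)]
wrist mug [([0.706, -0.321, -0.002], 0.71), ([0.413, 0.012, -0.006], 0.6)]
scene fork [([0.45, -0.273, 0.13], 0.69), ([0.455, -0.276, 0.023], 0.38)]
scene hook_seat [([0.258, -0.364, 0.006], 0.91), ([0.454, -0.278, 0.023], 0.81)]
scene hook_grip [([0.447, -0.277, 0.155], 0.63), ([0.284, -0.236, 0.02], 0.62)]
scene shutter [([0.728, 0.116, 0.153], 0.59)]
scene basket_center [([0.435, 0.295, 0.021], 0.54)]
scene ink [([0.607, 0.334, 0.006], 0.68)]
scene palette [([0.414, 0.013, -0.001], 0.87)]
scene medium [([0.6, -0.324, 0.003], 0.84)]
scene mug [([0.704, -0.32, -0.001], 0.88)]
side fork [([0.451, -0.273, 0.132], 0.97)]
side hook_seat [([0.454, -0.278, 0.023], 0.73)]
side hook_grip [([0.444, -0.281, 0.159], 0.58)]
side shutter [([0.728, 0.111, 0.158], 0.86)]
side basket_center [([0.435, 0.294, 0.017], 0.98)]
side ink [([0.609, 0.333, -0.0], 0.82), ([0.451, -0.274, 0.022], 0.59)]
side palette [([0.415, 0.013, -0.003], 0.72)]
side medium [([0.597, -0.326, 0.001], 0.58), ([0.705, -0.321, 0.002], 0.24)]
side mug [([0.704, -0.319, 0.001], 0.75), ([0.414, 0.013, 0.0], 0.51)]
652 [ 0.44493745 -0.27810615  0.17696582] ((445.3616027832031, -277.91259765625), (29.506616592407227, 19.549333572387695), 8.43424129486084)
46 [ 0.04439182 -0.00062811  0.15769756]
23 [ 0.04859584 -0.00324683  0.15862363]
```

View pics/f.png

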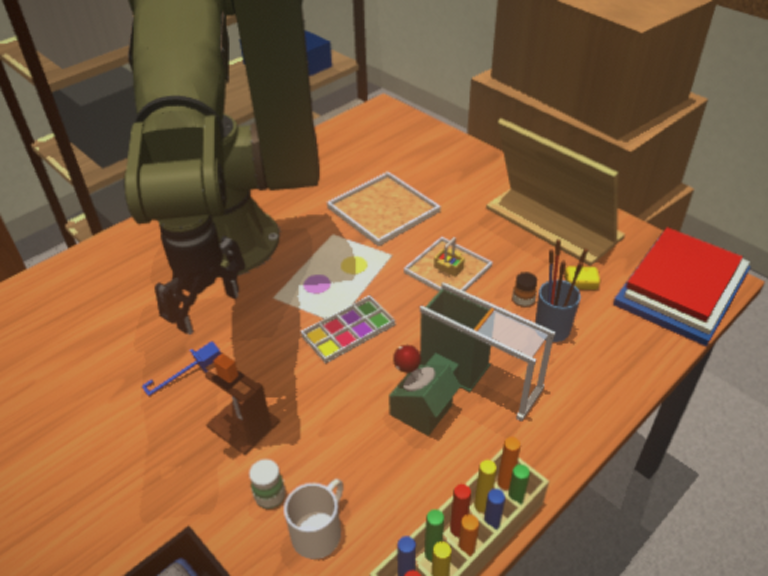

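```bash
python3 -c "
from workcell import arm
print(arm.finish_job())"
```

```text
the job is handed in; nothing more can be done
None
```

The job is handed in at about 48 s of the 72 s allowed: the shutter is open to its stop, the basket stands upright at the centre of the small white tray, the orange rod hangs back in its fork, and the other things look unmoved in the final camera views; the judge's verdict was not shown.

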